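# Clamp a violin neck and hold the wedge under it

## Robot

A 6-joint arm with a two-finger parallel gripper is mounted at the origin on the work surface. World frame = base frame: x ahead of the robot, y to its left, z up, the work surface at z = 0. Lengths are in mm, angles in rad, forces in N, time in s.
With the tool pointing down it reaches from about 150 to 775 mm from the base axis. Payload 6.1 kg.
Tool frame: the origin (TCP) lies between the finger pads; the fingertips stand 11 mm ahead of it and the grasp point (between the pads) lies 8 mm behind it; z points along the fingers, y is the line along which they close (so a half turn about z gives the same grasp; the last joint's range is limited). The gripper opens to 85 mm and grips with 20 to 120 N. Pads are 22 mm wide; open, the fingers measure 114 mm over their backs; the gripper's body (76 mm by 85 mm) begins 54 mm behind the grasp point. The pads swing forward as they close: fully open they stand 13 mm farther back than shut.
Start: joints at [1.219, 0.126, -0.04, 1.405, 0, 1.571], TCP at [180.901, 492.832, 242.295] pointing down, gripper open.
Joint ranges: [-2.72, 2.72], [-0.95, 1.95], [-1.27, 1.35], [-1.78, 2.02], [-1.46, 1.47], [-3.14, 3.14]. Speed limits (rad/s): [2.39, 2.39, 3.01, 3.14, 3.14, 3.14].

## Interface

Orientations are given as a rotation vector (axis times angle).
In Python, from workcell import r, cams gives the robot as it stands.
- The arm moves only by the tool arm_command, never from a script. Its argument "steps" is a list of rows, each a list of 2 entries, a list of its own where there are three numbers: the shift along the tool's x, y, z in m, then the turn about the tool's z in degrees. A call has 1 to 12 rows; each row shifts and turns the commanded pose from where the row before left it, along the tool's axes as they then stand; what a row does not reach is not made up. A row lasts 1/12 s, in which the tool goes at most 41.7 mm and 7.16 degrees, less where a joint would pass 70% of its speed; a pose out of reach is approached as far as the arm can. A call with a gripper value outside its range is refused whole. "gripper" is the opening, from 0 (shut) to 1 (fully open), set as the call begins (left out, the last holds). The fingers move at their own pace and stop on an object; the grip force is fixed at half the most. Time passes only in rows, so rows that do not move let the fingers close. It gives the time, the measured TCP pose, the force and the opening at its end, in the units of the state.
- r.observe(): the state, without advancing time (a new reading comes with each control period).
- cams.camera(name): name is "side" or "top"; returns the picture (384x512x3 uint8, blue, green, red); there is no depth.
- cams.camera_params(name): a dict with "vfov" (degrees; the focal length in pixels is half the picture's height over the tangent of half this angle, whatever the lens; pixels are square), "cx", "cy" (the principal point, pixels), "k1" (the pictures are not rectified: a ray, as slopes to the right and down, at radius r is drawn at 1 + k1 r^2 times it, then the intrinsics apply), "rvec" (rotation vector, rad) and "tvec" (3), from world to camera coordinates, as OpenCV has them. Camera axes: x right, y down, z forward; pixel columns grow to the right and rows downward; lengths in mm; the calibration is good to about 2 mm. A picture is of the moment at which its call begins. camera_params takes no time and is no camera call.
- r.close_job(): hands the job in, once; it reports no verdict.
The state is a dict: "t": time; "joints": joint angles; "joint_vel": joint speeds; "joint_torque": joint torques, N m; "position": TCP position; "ee_rot": TCP orientation; "force": force on the tool from outside, world axes, zero at the start; "wrist_torque": the same for the moment, N m; "opening": finger opening in mm.
Only numpy, scipy, OpenCV 4.12 (cv2) and the standard library are available. Lean on these libraries where they do the work, as an engineer would, in place of code of your own. Each camera call takes 0.05 s, during which the arm holds its last target. There are 200 camera calls.

## Task

Wind the crank of the little vise clockwise until it grips the heel of the violin neck firmly, and let go of the crank. Then take the wooden wedge by its grip block, lay it flat on the board and push its thin end along the neck under the head end, until the nut edge has just lifted off the board with about 5 mm of daylight below it. Finish still holding the wedge there, flat on the board, with only the wedge carrying the lifted end, and leave the other things on the bench where they are.

Things in the scene. Friction and masses are not known exactly. Their poses are not given: they have to be found in the camera images.
- jig: Fixed dark wooden board, 12 mm thick (all sizes in mm). Origin: on the bench, about below the neck's nut edge. x axis along the board towards the vise, y to the crank, z up. Board x -200 to 215, y -60 to 60. At x = 160: fixed jaw, y -60 to -24, and vise housing (66 x 56, top 72 above the bench) centred at y = 105 on a widening of the board. x -200 to -50 is free runway for the wedge.
- neck: Half-carved maple neck, 0.3-0.5 kg, loose, flat face down along the board. Origin: mid nut edge, where the flat underside ends and the head begins; x to the heel, z up. Shaft x 0-135, 30 wide, 24 high. Head x 0 to -46, 42 wide, 47 high, underside rising 20 deg (17 mm gap at its end). Heel x 135-185, 36 wide, 50 high; gripped at x 160 it can swing up there. Unclamped it slides away from the wedge.
- wedge: Maple wedge, 0.1 kg, 28 mm wide, 132 long. Origin: underside, below the middle of the grip block; x axis to the thin end. Grip block x -16 to 16, 28 wide, 50 high: take it across its width. Slope from 18.4 high at x = 16 to 2.4 at the thin end x = 116. It meets the head 7 before the nut edge; thin end at the nut edge lifts it 2.4, then 1.6 per 10 of travel. Pushing takes a few N.
- crank (a joint): Crank angle in rad: 0 open (starts 0 to 0.6) to 2.4 (stop), growing clockwise from above. The jaw closes 10 mm per rad. At 0 the pads are 54 mm apart, so the 36 mm heel is touched on both sides at 1.8; beyond that the sprung pad presses 40 N per rad. Stays where left. Turning takes about 6 N at the knob, up to 11 N when clamped.
- knob_grip (a point): Middle of the upright round wooden knob on the crank's end, 22 across, 44 high; this point lies on its axis, 18 below its top and 26 above its foot, about 119 above the bench. The knob spins freely on the crank. The crank's steel arm lies below the knob's foot.
- spindle (a point): Point on the crank's upright turning axis at the height of knob_grip; the knob's axis circles round it at 50 mm radius. It is fixed to the board.
- pad: The domed steel button of the moving jaw, 18 across, sprung 4 N per mm, pressing along the jig's -y on the heel. Origin at the middle of the dome's tip, 2.5 above its centre line.
- anvil: The fixed jaw with a short steel rod that the heel is pressed against. Origin on the board's top face, at jig x = 160, y = 0; the rod's face lies at y = -24.
- spacer: Bystander: plain rectangular maple spacer block 110 x 28 x 20, no slope and no grip block. Origin at its underside.
- finger_plane: Bystander: small brass finger plane 90 x 32, 34 high. Origin at its underside.
- glue_jar: Bystander: jar, 60 across, 75 high. Origin at its underside.
- wax_tin: Bystander: flat round tin, 64 across, 24 high. Origin at its underside.
- mallet: Bystander: wooden hammer lying down. Origin at its underside.
- gouge: Bystander: thin gouge with a wooden handle, lying down. Origin at its underside.
- sharpening_stone: Bystander: grey stone 150 x 50 x 22. Origin at its underside.
- knob: The wooden knob itself; origin on its axis at its foot, 26 below knob_grip.
There are look-alikes about, which are no part of the job. What is shaped like the wedge but purple or turquoise is not meant. What is shaped like the neck but purple is not meant.

How it is judged:
By the outcome, as a careful person would: the job done as asked, in the order asked, and still so for the second after the job is handed in, while the arm keeps its last pose, push and grip.
It also fails if it takes over 54 s, if anything falls off the work surface, if the arm or the gripper's body presses on something with over 40 N, if the wrist force passes 120 N, or if a joint passes its speed limit or range.

## Working session

There is one attempt and no reset: what is moved stays moved. The work goes in short steps, Python scripts to look and compute and a tool call to move; the robot and the scene stay as the last step left them, time stands still between calls to the robot, and variables do not carry over. Pictures are saved under pics/ and viewed, on a budget of 10 in all, crops included, one or two more only if the job needs it, and the job is handed in when it is done.

Besides the shell and the picture viewer there is one more tool, called after "Call:" as name(argument=value, ...) on one line, values as JSON. arm_command: Moves the arm, as the interface text tells. Its arguments: {"type":"object","properties":{"steps":{"type":"array","items":{"type":"array"}},"gripper":{"type":"number"}},"required":["steps"]}

```bash
mkdir -p pics; ls
cat > h.py <<'E'
import numpy as np, cv2
from workcell import r, cams
def P(n):
    p=cams.camera_params(n); f=192/np.tan(np.radians(p["vfov"])/2)
    R=cv2.Rodrigues(np.array(p["rvec"],float))[0]; t=np.array(p["tvec"],float).ravel()
    K=np.array([[f,0,p["cx"]],[0,f,p["cy"]],[0,0,1]]); return K,np.array([p["k1"],0,0,0.]),R,t
def world(n,uv,z):
    K,d,R,t=P(n); q=cv2.undistortPoints(np.array(uv,float).reshape(-1,1,2),K,d).reshape(-1,2)
    D=np.c_[q,np.ones(len(q))]@R; C=-R.T@t
    return C+D*((np.broadcast_to(z,len(q))-C[2])/D[:,2])[:,None]
def pix(n,X):
    K,d,R,t=P(n); return cv2.projectPoints(np.array(X,float).reshape(-1,3),cv2.Rodrigues(R)[0],t,K,d)[0].reshape(-1,2)
def shot(n,name,crop=None,s=1):
    im=cams.camera(n)
    if crop: a,b,c,d=crop; im=im[b:d,a:c]
    cv2.imwrite(f"pics/{name}.png",cv2.resize(im,None,fx=s,fy=s,interpolation=cv2.INTER_CUBIC))
E
python3 - <<'E'
from h import *
shot("top","t0",s=1.56); shot("side","s0",s=1.56)
for n in("top","side"):
    K,d,R,t=P(n); print(n,K[0,0],d[0],-R.T@t,R[2])
print(r.observe())
E
```

```text
pics
top 427.5055108921502 -0.11840068077715503 [ 332.22856667    7.78269804 1236.02238261] [ 0.16018645  0.0064286  -0.98706584]
side 456.62802370929165 -0.07246773837102236 [-154.14990778 -620.01510364 1178.29654344] [ 0.46408526  0.44373719 -0.7666304 ]
{'t': 0.1, 'joints': array([ 1.21898369e+00,  1.26343690e-01, -4.05008463e-02,  1.40538780e+00,
        3.83299315e-05,  1.57079917e+00]), 'joint_vel': array([ 0.00037737, -0.00060941,  0.0001563 , -0.001083  , -0.00129784,
       -0.00178013]), 'joint_torque': array([ 1.65170837e-03, -4.36902094e+01,  3.53606200e+01,  1.36210982e-02,
        1.39127724e-04, -6.28193561e-06]), 'position': array([180.78655705, 492.52531709, 241.59654807]), 'ee_rot': array([-5.49734136e-01, -3.09282652e+00,  2.21012573e-03]), 'force': array([ 0.44237706, -0.83371311,  0.08591323]), 'wrist_torque': array([-0.02209064,  0.012326  , -0.04075759]), 'opening': 85.25985298666308}
```

View pics/t0.png

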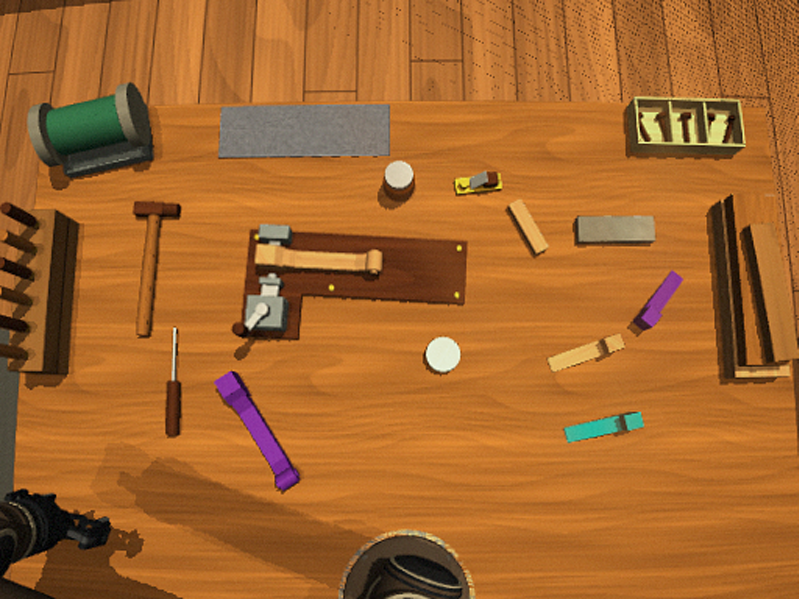

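View pics/s0.png

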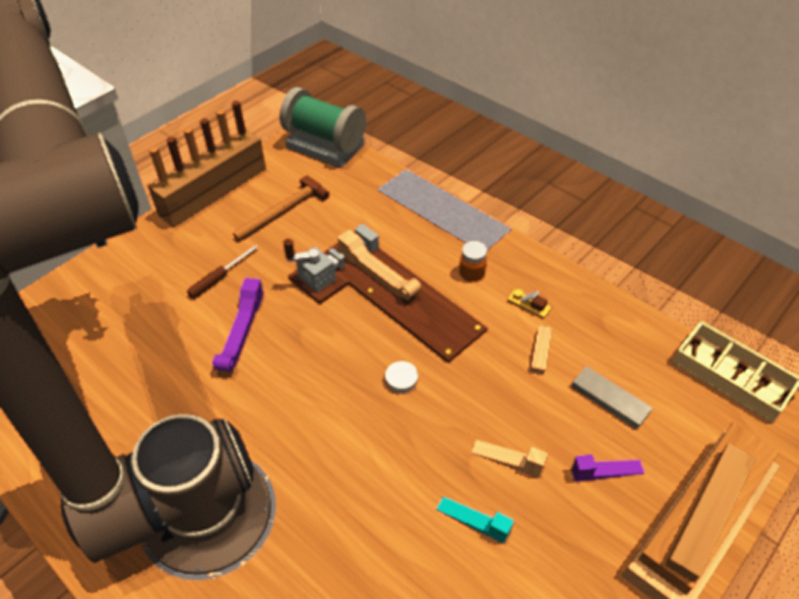

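The top view shows the board at (250-466, 229-339), with the neck's head near (375,262), the knob near (239,329) and the maple wedge at (549-624, 335-370), its block at the right end. Next I enlarge the vise and wedge areas.

Run:
```python
from h import *
t=cams.camera("top"); s=cams.camera("side")
g=lambda im,a,b,w,h,k:cv2.resize(im[b:b+h,a:a+w],None,fx=k,fy=k,interpolation=cv2.INTER_CUBIC)
A=np.hstack([g(t,140,140,160,80,5)]); B=np.hstack([g(t,345,205,66,33,6),g(s,295,275,66,33,6)])
B=cv2.copyMakeBorder(B,0,0,0,800-B.shape[1],cv2.BORDER_CONSTANT)
cv2.imwrite("pics/a.png",np.vstack([A,B])); 
C=g(s,175,130,140,105,5.7); cv2.imwrite("pics/b.png",C); print(A.shape,B.shape,C.shape)
```

```text
(400, 800, 3) (198, 800, 3) (598, 798, 3)
```

View pics/a.png

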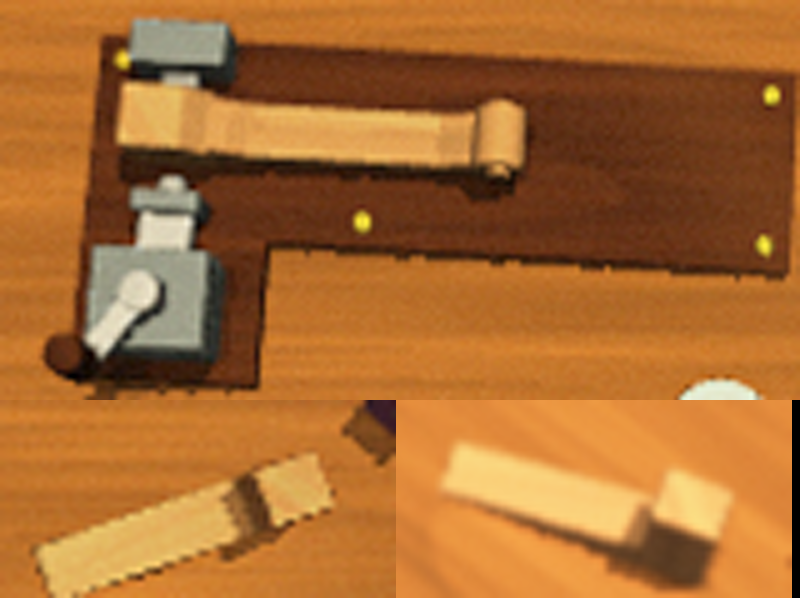

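View pics/b.png

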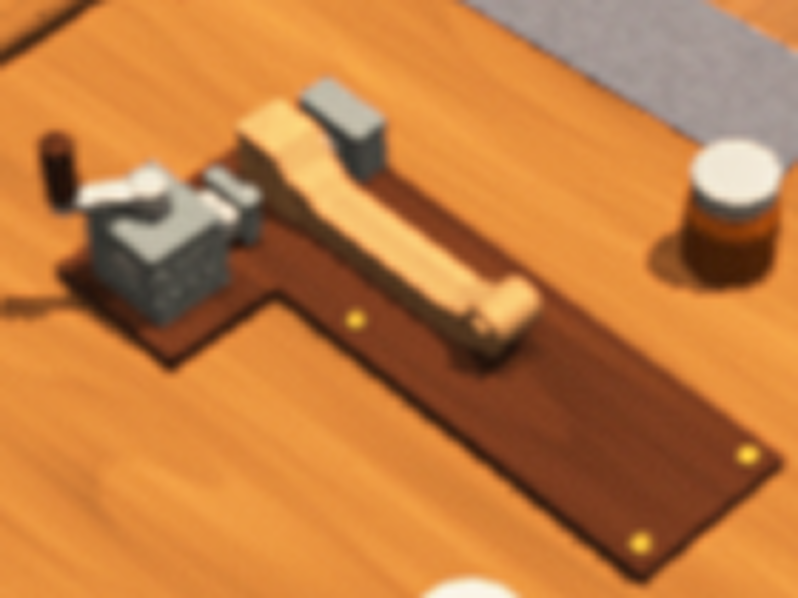

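Run:
```python
from h import *
T=lambda *p:[(140+u/5,140+v/5) for u,v in p]
W=lambda *p:[(345+u/6,205+(v-400)/6) for u,v in p]
S=lambda *p:[(175+u/5.7,130+v/5.7) for u,v in p]
SW=lambda *p:[(295+(u-396)/6,275+(v-400)/6) for u,v in p]
np.set_printoptions(precision=1,suppress=True)
obj=np.array([[-200,-60],[-200,60],[215,-60]])
w1=world("top",T((795,73),(787,272),(103,38)),12)[:,:2]
w2=world("side",S((782,463),(640,580)),12)[:,:2]
print(w1,w2)
w=w1.copy(); w[:2]=(w1[:2]+w2)/2
o=obj-obj.mean(0); q=w-w.mean(0); a=np.angle(((q@[1,1j])*np.conj(o@[1,1j])).sum())
R=np.array([[np.cos(a),-np.sin(a)],[np.sin(a),np.cos(a)]]); t=w.mean(0)-R@obj.mean(0)
print("jig",t,np.degrees(a),"res",(w-(obj@R.T+t)))
print("housing ctr",R@[160,105]+t)
print("knob top",world("top",T((66,354)),137),world("side",S((57,140)),137))
print("knob foot side",world("side",S((64,206)),93))
print("hub",world("top",T((141,291)),100),world("side",S((150,185)),100))
# neck: head end/nut in jig
for nm,uv,z in(("head top end",((527,135)),59),("heel far end top",((118,113)),62),("pad tip",((173,178)),40),("rod",(180,85),40)):
    p=world("top",T(uv),z)[0]; print(nm,p,R.T@(p[:2]-t))
print("wedge thin",world("top",W((37,549),(57,598)),2.4),world("side",SW((460,443),(443,490)),2.4))
print("block top",world("top",W((318,454),(333,500),(266,478)),50),world("side",SW((672,466),(733,490),(716,540),(655,512)),50))
np.savez("jig",R=R,t=t,a=a)
```

```text
[[ 651.  -118.5]
 [ 532.  -111.5]
 [ 674.3  292.6]] [[ 648.5 -123.4]
 [ 530.8 -115.6]]
jig [602.1  82.1] 86.67155329139783 res [[-0.6  0.1]
 [ 0.8  0.5]
 [-0.2 -0.7]]
housing ctr [506.5 247.9]
knob top [[469.1 277.  137. ]] [[474.1 277.3 137. ]]
knob foot side [[466.4 271.1  93. ]]
hub [[508.  246.1 100. ]] [[507.4 240.2 100. ]]
head top end [603.   38.3  59. ] [-43.6  -3.4]
heel far end top [616.2 270.6  62. ] [189.   -3.1]
pad tip [582.9 242.2  40. ] [158.7  28.4]
rod [637.9 239.8  40. ] [159.6 -26.6]
wedge thin [[ 429.1 -267.2    2.4]
 [ 405.3 -276.2    2.4]] [[ 432.4 -267.9    2.4]
 [ 406.7 -277.8    2.4]]
block top [[ 469.1 -392.3   50. ]
 [ 447.3 -398.4   50. ]
 [ 457.9 -366.7   50. ]] [[ 464.7 -363.3   50. ]
 [ 473.2 -391.7   50. ]
 [ 446.8 -400.7   50. ]
 [ 439.9 -371.5   50. ]]
```

Call:
arm_command(steps=[[[-0.015,-0.0045,0.002],0],[[-0.028,-0.008,0.003],0],[[-0.032,-0.009,0.004],0],[[-0.032,-0.009,0.004],0],[[-0.032,-0.009,0.004],0],[[-0.032,-0.009,0.004],0],[[-0.032,-0.009,0.004],0],[[-0.032,-0.009,0.004],0],[[-0.032,-0.009,0.004],0],[[-0.032,-0.009,0.004],0],[[-0.028,-0.009,0.004],0],[[-0.018,-0.006,0.002],0]], gripper=1)

```text
t: 1.2
position: [472.2, 278.6, 198.4]
ee_rot: [-0.553, -3.092, 0.001]
force: [0.5, 0.7, 0.1]
opening: 84.9
```

```bash
cat >> h.py <<'E'
np.set_printoptions(precision=1,suppress=True)
def to(*targets):
    s=r.observe(); Rt=cv2.Rodrigues(s["ee_rot"])[0]; p=s["position"]
    print("t",round(s["t"],2),"pos",p,"F",s["force"],"open",round(s["opening"],1),"y-ang",np.degrees(np.arctan2(Rt[1,1],Rt[0,1])),"z",Rt[:,2].round(3))
    for q in targets: q=np.array(q,float); print(q,"tool delta",(q-p)@Rt); p=q
E
python3 - <<'E'
from h import *
to((470,278,200),(470,278,111))
E
```

```text
t 1.2 pos [472.2 278.6 198.4] F [0.5 0.7 0.1] open 84.9 y-ang 69.73069308972215 z [-0. -0. -1.]
[470. 278. 200.] tool delta [ 1.9 -1.3 -1.6]
[470. 278. 111.] tool delta [-0.   0.1 89. ]
```

Call:
arm_command(steps=[[[0.002,-0.001,0.01],0],[[0,0,0.018],0],[[0,0,0.022],0],[[0,0,0.02],0],[[0,0,0.012],0],[[0,0,0.005],0]])

```text
t: 1.7
position: [466.4, 279.9, 109.6]
ee_rot: [-0.548, -3.09, 0.004]
force: [0.2, 0.7, -0.1]
opening: 85.7
```

Call:
arm_command(steps=[[[0,0,0],0],[[0,0,0],0],[[0,0,0],0],[[0,0,0],0],[[0,0,0],0],[[0,0,0],0],[[0,0,0],0],[[0,0,0],0]], gripper=0)

```text
t: 2.37
position: [469.1, 281.4, 113.7]
ee_rot: [0.549, 3.092, 0.005]
force: [-0.5, 3.6, 6.6]
opening: 20.4
```

Run:
```python
from h import *
shot("side","s1",(195,135,275,195),8)
s=r.observe()
c=np.array([506.5,247.0]); k=s["position"][:2]; v=k-c; a0=np.arctan2(v[1],v[0]); print(np.hypot(*v),np.degrees(a0))
to(*[(*(c+50*np.array([np.cos(a0-d),np.sin(a0-d)])),s["position"][2]) for d in np.arange(.2,2.3,.2)])
```

```text
50.84535510099749 137.4098018667533
t 2.42 pos [469.1 281.4 113.7] F [-0.2  3.5  6.3] open 20.2 y-ang 69.86172327820731 z [ 0.  0. -1.]
[477.1 287.5 113.7] tool delta [-5.5  8.5  0. ]
[485.8 292.5 113.7] tool delta [-6.4  7.7  0. ]
[495.2 295.7 113.7] tool delta [-7.8  6.3  0. ]
[505.1 297.  113.7] tool delta [-8.9  4.6  0. ]
[515.1 296.3 113.7] tool delta [-9.6  2.7  0. ]
[524.7 293.6 113.7] tool delta [-10.    0.8   0. ]
[533.6 289.  113.7] tool delta [-9.9 -1.2  0. ]
[541.4 282.8 113.7] tool delta [-9.5 -3.2 -0. ]
[547.8 275.2 113.7] tool delta [-8.7 -5.  -0. ]
[552.6 266.4 113.7] tool delta [-7.5 -6.6 -0. ]
[555.5 256.8 113.7] tool delta [-6.  -7.9 -0. ]
```

View pics/s1.png

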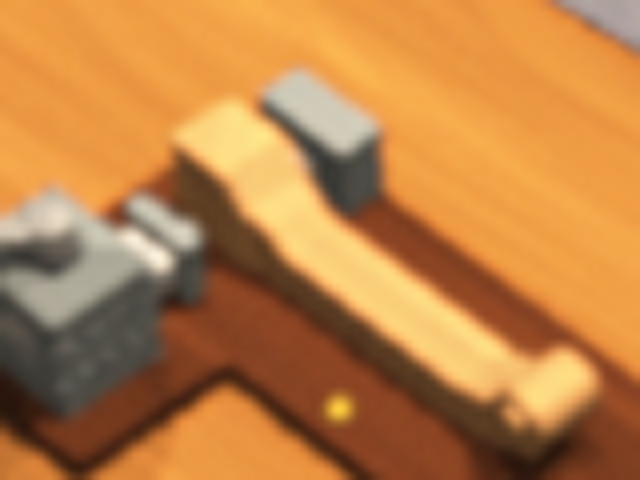

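Call:
arm_command(steps=[[[-0.0025,0.0044,0],0],[[-0.003,0.0042,0],0],[[-0.003,0.004,0],0],[[-0.0034,0.0037,0],0],[[-0.0038,0.0033,0],0],[[-0.004,0.003,0],0],[[-0.0043,0.0025,0],0],[[-0.0046,0.0021,0],0]])

```text
t: 3.08
position: [502.5, 301.6, 113.9]
ee_rot: [-0.542, -3.088, -0.018]
force: [-9.6, 21.1, 6.3]
opening: 20.4
```

Run:
```python
from h import *
shot("side","s2",(165,125,265,195),8)
s=r.observe()
c=np.array([506.5,247.0]); k=s["position"][:2]; v=k-c; a0=np.arctan2(v[1],v[0]); print(np.hypot(*v),np.degrees(a0))
to(*[(*(c+50*np.array([np.cos(a0-d),np.sin(a0-d)])),s["position"][2]) for d in np.arange(.1,1.5,.1)])
```

```text
54.87425245340816 92.85419460740096
t 3.13 pos [503.8 301.8 114. ] F [-7.3 19.2  6.7] open 20.8 y-ang 70.05776689802069 z [-0.  0. -1.]
[509.  296.9 114. ] tool delta [-6.6 -2.8 -0.1]
[514.  296.4 114. ] tool delta [-4.8  1.2 -0. ]
[518.9 295.4 114. ] tool delta [-4.9  0.7 -0. ]
[523.7 294.  114. ] tool delta [-5.   0.2 -0. ]
[528.3 292.  114. ] tool delta [-5.  -0.3 -0. ]
[532.6 289.6 114. ] tool delta [-4.9 -0.8 -0. ]
[536.8 286.8 114. ] tool delta [-4.8 -1.2 -0. ]
[540.6 283.6 114. ] tool delta [-4.7 -1.7 -0. ]
[544.1 280.  114. ] tool delta [-4.5 -2.2 -0.1]
[547.2 276.1 114. ] tool delta [-4.3 -2.6 -0.1]
[549.9 271.9 114. ] tool delta [-4.  -3.  -0.1]
[552.1 267.4 114. ] tool delta [-3.6 -3.4 -0.1]
[554.  262.8 114. ] tool delta [-3.3 -3.8 -0.1]
[555.3 257.9 114. ] tool delta [-2.9 -4.1 -0.1]
```

View pics/s2.png

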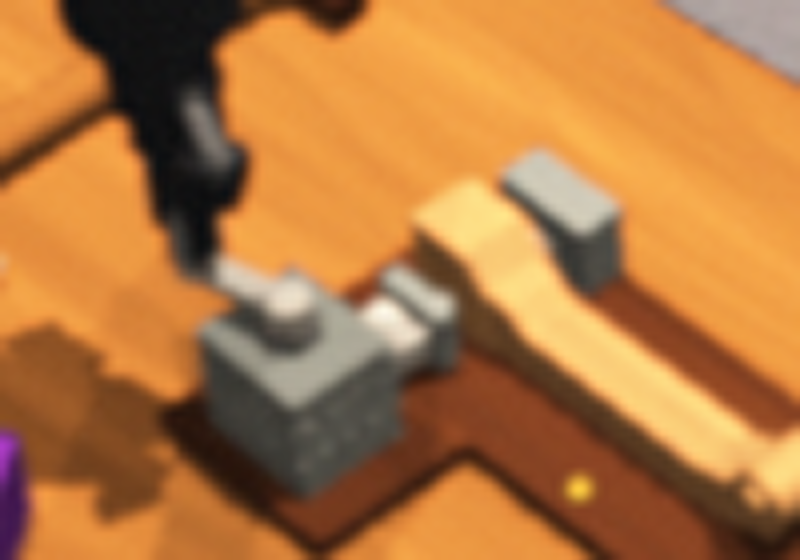

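The crank is following the gripper and the jaw is closing. Force and position readings put the centre of the knob's circle nearer (510, 252), so I'm continuing about that centre.

Run:
```python
from h import *
c=np.array([510,252.]); p=np.array([505.3,296.5]); y=np.radians(69.9)
X=np.array([-np.sin(y),np.cos(y)]);Y=np.array([np.cos(y),np.sin(y)]); a=np.radians(96)
for i in range(14):
    a-=.1; q=c+min(50,46+1.5*i)*np.array([np.cos(a),np.sin(a)]); d=q-p; p=q; print(i,np.degrees(a).round(0),d@X,d@Y)
```

```text
0 90.0 -3.6945447080653024 2.948749553889804
1 85.0 -4.005995576351036 2.834395381255701
2 79.0 -4.415731397540055 2.4509032734011544
3 73.0 -4.815207752541799 1.5143858284915792
4 67.0 -4.997840481026009 0.027643011572612824
5 62.0 -4.975631792307701 -0.4714465794211221
6 56.0 -4.903708235445867 -0.9658256320327636
7 50.0 -4.782788446845904 -1.4505544741885732
8 44.0 -4.614080617064671 -1.9207898555279288
9 39.0 -4.399270418970039 -2.371833339559565
10 33.0 -4.140504165054524 -2.799178248886144
11 27.0 -3.8403673621904724 -3.1985546944351806
12 22.0 -3.5018588781000997 -3.5659722387790582
13 16.0 -3.128360977660372 -3.897759767266701
```

Call:
arm_command(steps=[[[-0.0037,0.0029,0],0],[[-0.004,0.0028,0],0],[[-0.0044,0.0025,0],0],[[-0.0048,0.0015,0],0],[[-0.005,0,0],0],[[-0.005,-0.0005,0],0],[[-0.0049,-0.001,0],0],[[-0.0048,-0.0014,0],0],[[0,0,0],0]])

```text
t: 3.88
position: [542.0, 291.3, 113.8]
ee_rot: [0.549, 3.092, 0.007]
force: [-0.2, 5.4, 6.1]
opening: 20.2
```

Run:
```python
from h import *
to(); p=r.observe()["position"][:2]
v=p-[510,252]; print(np.hypot(*v),np.degrees(np.arctan2(v[1],v[0])))
```

```text
t 3.88 pos [542.  291.3 113.8] F [-0.2  5.4  6.1] open 20.2 y-ang 69.87489290931133 z [ 0.  0. -1.]
50.6958853530841 50.79419054271998
```

Call:
arm_command(steps=[[[-0.0046,-0.0019,0],0],[[-0.0044,-0.0024,0],0],[[-0.0041,-0.0028,0],0],[[-0.0038,-0.0032,0],0],[[0,0,0],0],[[0,0,0],0]])

```text
t: 4.38
position: [554.3, 276.1, 113.8]
ee_rot: [0.548, 3.092, 0.008]
force: [-0.7, 7.1, 6.3]
opening: 20.6
```

Run:
```python
from h import *
to(); p=r.observe()["position"][:2]
v=p-[510,252]; print(np.hypot(*v),np.degrees(np.arctan2(v[1],v[0])))
shot("top","t2",(150,140,250,215),8)
```

```text
t 4.38 pos [554.3 276.1 113.8] F [-0.7  7.1  6.3] open 20.6 y-ang 69.88610337610407 z [ 0.  0. -1.]
50.494489208849174 28.561932586509254
```

View pics/t2.png

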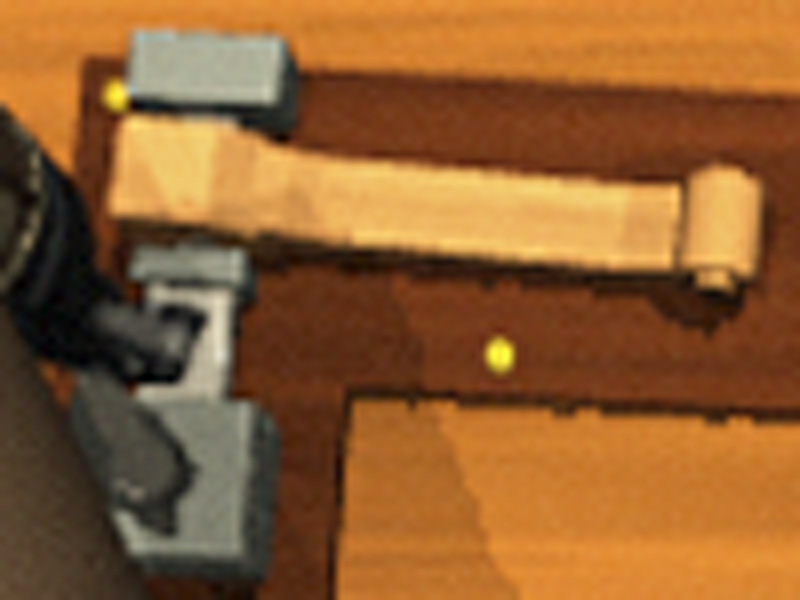

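Call:
arm_command(steps=[[[-0.0035,-0.0036,0],0],[[-0.0031,-0.0039,0],0],[[0,0,0],0],[[0,0,0],0]])

```text
t: 4.77
position: [557.2, 269.7, 113.8]
ee_rot: [-0.545, -3.092, -0.016]
force: [-2.7, 16.2, 4.4]
opening: 20.6
```

```bash
cat > k.py <<'E'
from h import *
to(); s=r.observe(); p=s["position"][:2]
v=p-[510,252]; a=np.arctan2(v[1],v[0]); print(np.hypot(*v),np.degrees(a),"tangential",s["force"][:2]@[np.sin(a),-np.cos(a)])
E
python3 k.py
```

```text
t 4.77 pos [557.2 269.7 113.8] F [-2.7 16.2  4.4] open 20.6 y-ang 69.99843496518396 z [ 0.  0. -1.]
50.3744051338427 20.543758226650425 tangential -16.10474032865831
```

Call:
arm_command(steps=[[[-0.0014,-0.0019,0],0],[[0,0,0],0],[[0,0,0],0],[[0,0,0],0]])

```text
t: 5.1
position: [557.2, 269.4, 113.9]
ee_rot: [-0.542, -3.091, -0.021]
force: [-3.7, 23.2, 4.0]
opening: 20.4
```

```bash
python3 k.py
```

```text
t 5.1 pos [557.2 269.4 113.9] F [-3.7 23.2  4. ] open 20.4 y-ang 70.09497236540187 z [-0.  0. -1.]
50.33731022577867 20.250392176953252 tangential -23.068975817264366
```

The crank is at its stop: the force rose with no further motion. Now I ease off the push, open the gripper and lift.

Call:
arm_command(steps=[[[0.0015,0.0018,0],0],[[0.0015,0.0018,0],0],[[0,0,0],0],[[0,0,0],0]])

```text
t: 5.43
position: [557.0, 270.1, 113.8]
ee_rot: [0.547, 3.092, 0.01]
force: [0.3, 10.6, 4.8]
opening: 20.3
```

Call:
arm_command(steps=[[[0,0,0],0],[[0,0,0],0],[[0,0,0],0],[[0,0,0],0],[[0,0,0],0],[[0,0,-0.01],0],[[0,0,-0.02],0],[[0,0,-0.025],0],[[0,0,-0.025],0],[[0,0,-0.02],0],[[0,0,-0.01],0]], gripper=0.8)

```text
t: 6.35
position: [557.0, 267.3, 226.2]
ee_rot: [0.549, 3.09, 0.004]
force: [0.9, 0.3, 0.5]
opening: 68.2
```

Run:
```python
from h import *
th=np.array([418.5,-272.0]);
b=np.array([456.5,-381.8]); d=th-b; print(np.hypot(*d), np.degrees(np.arctan2(d[1],d[0])))
to((456,-381,160))
```

```text
116.18967251868818 109.08990742969993
t 6.35 pos [557.  267.3 226.2] F [0.9 0.3 0.5] open 68.2 y-ang 69.83091013389058 z [ 0.  0. -1.]
[ 456. -381.  160.] tool delta [-128.5 -643.6   64.6]
```

Call:
arm_command(steps=[[[-0.0035,-0.0173,0.0018],0],[[-0.0055,-0.0277,0.0028],0],[[-0.0069,-0.0346,0.0035],0],[[-0.0069,-0.0346,0.0035],0],[[-0.0069,-0.0346,0.0035],0],[[-0.0069,-0.0346,0.0035],0],[[-0.0069,-0.0346,0.0035],0],[[-0.0069,-0.0346,0.0035],0],[[-0.0069,-0.0346,0.0035],0],[[-0.0069,-0.0346,0.0035],0],[[-0.0069,-0.0346,0.0035],0],[[-0.0069,-0.0346,0.0035],0]], gripper=0.7)

```text
t: 7.35
position: [493.9, -128.5, 182.6]
ee_rot: [-0.55, -3.093, 0.0]
force: [-0.1, 0.4, 0.2]
opening: 59.5
```

Call:
arm_command(steps=[[[-0.0069,-0.0346,0.0035],0],[[-0.0069,-0.0346,0.0035],0],[[-0.0069,-0.0346,0.0035],0],[[-0.0069,-0.0346,0.0035],0],[[-0.0069,-0.0346,0.0035],0],[[-0.0069,-0.0346,0.0035],0],[[-0.0055,-0.0277,0.0028],0],[[-0.0035,-0.0173,0.0018],0],[[0,0,0],6],[[0,0,0],6.5],[[0,0,0],6.5],[[0,0,0],6.5]])

```text
t: 8.35
position: [454.5, -381.6, 156.7]
ee_rot: [-1.228, -2.891, -0.0]
force: [-0.1, -0.0, 0.4]
opening: 60.1
```

Call:
arm_command(steps=[[[0,0,0],6.5],[[0,0,0],6.5],[[0,0,0],6.5],[[0,0,0],5.7],[[0,0,0],0],[[0,0,0],0]])

```text
t: 8.85
position: [454.8, -381.3, 156.9]
ee_rot: [-1.817, -2.562, 0.0]
force: [0.3, 0.2, 0.3]
opening: 60.2
```

Run:
```python
from h import *
to((456.5,-381.8,100),(456.5,-381.8,24))
i=cams.camera("top"); s=cams.camera("side")
g=lambda im,a,b,w,h,k:cv2.resize(im[b:b+h,a:a+w],None,fx=k,fy=k,interpolation=cv2.INTER_CUBIC)
cv2.imwrite("pics/c.png",np.vstack([g(i,145,135,160,70,5),np.hstack([g(s,280,260,100,60,4),g(i,335,190,100,60,4)])]))
```

```text
t 8.85 pos [ 454.8 -381.3  156.9] F [0.3 0.2 0.3] open 60.2 y-ang 19.295142066081468 z [-0.  0. -1.]
[ 456.5 -381.8  100. ] tool delta [-1.   1.5 56.9]
[ 456.5 -381.8   24. ] tool delta [-0.  0. 76.]
```

View pics/c.png

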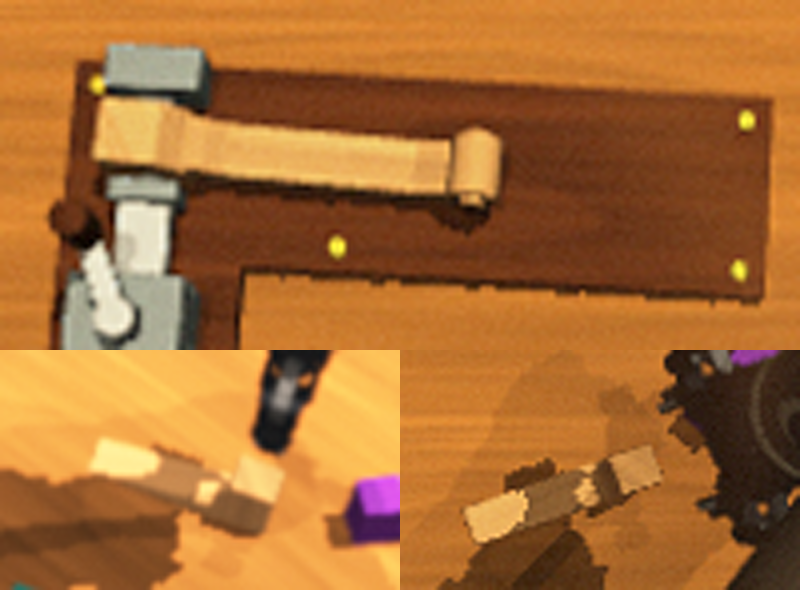

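The crop shows the jaw pad against the heel, with the crank arm now pointing up-left. The wedge is still at its measured place, so I descend and grip its block.

Call:
arm_command(steps=[[[-0.001,0.0015,0.012],0],[[0,0,0.022],0],[[0,0,0.028],0],[[0,0,0.028],0],[[0,0,0.022],0],[[0,0,0.014],0],[[0,0,0.006],0],[[0,0,0],0]])

```text
t: 9.62
position: [455.7, -380.8, 22.8]
ee_rot: [-1.818, -2.558, -0.001]
force: [-0.1, 1.4, -0.2]
opening: 59.8
```

Call:
arm_command(steps=[[[0,0,0],0],[[0,0,0],0],[[0,0,0],0],[[0,0,0],0],[[0,0,0],0],[[0,0,0],0]], gripper=0)

```text
t: 10.12
position: [457.6, -382.5, 26.6]
ee_rot: [1.819, 2.558, -0.0]
force: [-0.2, -0.8, 5.5]
opening: 27.3
```

Run:
```python
from h import *
J=np.load("jig.npz"); R,t,a=J["R"],J["t"],J["a"]
T=lambda *p:[(145+u/5,135+v/5) for u,v in p]
for nm,pts,z in(("heel top end",((100,98),(93,160)),62),("shaft near nut",((450,145),(450,194)),36),("shaft mid",((300,130),(300,186)),36),("head end top",((500,140),(499,190)),50),("board R",((771,99),(763,299)),12)):
    p=world("top",T(*pts),z); q=(p[:,:2]-t)@R; print(nm,p[:,:2].tolist(),q.tolist(),q.mean(0))
to()
```

```text
heel top end [[639.5456137746905, 267.4346222449309], [603.3657572727582, 270.1403334781991]] [[187.21688481643127, -26.641302491532613], [187.8174407396744, 9.634615448077255]] [187.5  -8.5]
shaft near nut [[617.2376763352758, 68.93177880720019], [588.3839087225317, 68.7484066548369]] [[-12.246298717406336, -15.896008628092838], [-14.104602209152986, 12.898439429285537]] [-13.2  -1.5]
shaft mid [[626.50036415607, 155.78271287423834], [593.3962724122091, 155.16090802783992]] [[74.995916436876, -20.1005334474282], [72.45314735572657, 12.911613663187186]] [73.7 -3.6]
head end top [[616.7395020145393, 39.74382628474359], [587.6294296680248, 40.24462419201801]] [[-41.41393832629079, -17.093318008853043], [-42.60410684769884, 11.996725123701543]] [-42.   -2.5]
board R [[650.3789851043197, -119.08364087021502], [530.825554118567, -112.09768073582386]] [[-198.0203837975471, -59.89752787500403], [-197.9874427634973, 59.85983271027571]] [-198.   -0.]
t 10.12 pos [ 457.6 -382.5   26.6] F [-0.2 -0.8  5.5] open 27.3 y-ang 19.15027938019434 z [ 0. -0. -1.]
```

Call:
arm_command(steps=[[[0,0,-0.005],0],[[0,0,-0.012],0],[[0,0,-0.018],0],[[0,0,-0.018],0],[[0,0,-0.015],6],[[0,0,-0.01],6],[[0,0,-0.005],6],[[0,0,0],5.8],[[0,0,0],0],[[0,0,0],0]])

```text
t: 10.95
position: [456.6, -381.7, 108.5]
ee_rot: [-2.307, -2.133, 0.0]
force: [-0.1, 0.2, -0.9]
opening: 27.3
```

Run:
```python
from h import *
J=np.load("jig.npz"); R,t=J["R"],J["t"]
g=R@[-174,2.0]+t; e=R@[-100,0.1]+t; print(g,e)
to((*g,106),(*g,45),(*e,39))
```

```text
[590.  -91.5] [596.2 -17.7]
t 10.95 pos [ 456.6 -381.7  108.5] F [-0.1  0.2 -0.9] open 27.3 y-ang -4.4918855792457775 z [-0.  0. -1.]
[590.  -91.5 106. ] tool delta [299.7 110.3   2.5]
[590.  -91.5  45. ] tool delta [-0.  0. 61.]
[596.2 -17.7  39. ] tool delta [74.   0.4  6. ]
```

Call:
arm_command(steps=[[[0.0141,0.0052,0],0],[[0.0226,0.0083,0],0],[[0.0283,0.0104,0],0],[[0.0283,0.0104,0],0],[[0.0283,0.0104,0],0],[[0.0283,0.0104,0],0],[[0.0283,0.0104,0],0],[[0.0283,0.0104,0],0],[[0.0283,0.0104,0],0],[[0.0283,0.0104,0],0],[[0.0226,0.0083,0],0],[[0.0141,0.0052,0],0]])

```text
t: 11.95
position: [591.4, -88.9, 107.9]
ee_rot: [-2.305, -2.134, -0.0]
force: [-0.1, -0.4, -0.7]
opening: 27.3
```

Call:
arm_command(steps=[[[0,0,0.008],0],[[0,0,0.015],0],[[0,0,0.015],0],[[0,0,0.012],0],[[0,0,0.006],0],[[0,0,0],0],[[0,0,0],0],[[0,0,0],0]])

```text
t: 12.62
position: [591.3, -92.3, 52.9]
ee_rot: [2.31, 2.128, 0.001]
force: [-0.7, 0.3, -1.6]
opening: 27.3
```

Run:
```python
from h import *
to((590,-91.5,39))
i=cams.camera("top"); s=cams.camera("side")
g=lambda im,a,b,w,h,k:cv2.resize(im[b:b+h,a:a+w],None,fx=k,fy=k,interpolation=cv2.INTER_CUBIC)
cv2.imwrite("pics/d.png",np.vstack([g(i,145,135,160,60,5),g(s,200,150,160,60,5)]))
```

```text
t 12.62 pos [591.3 -92.3  52.9] F [-0.7  0.3 -1.6] open 27.3 y-ang -4.675409428912896 z [ 0. -0. -1.]
[590.  -91.5  39. ] tool delta [ 0.7 -1.3 13.8]
```

View pics/d.png

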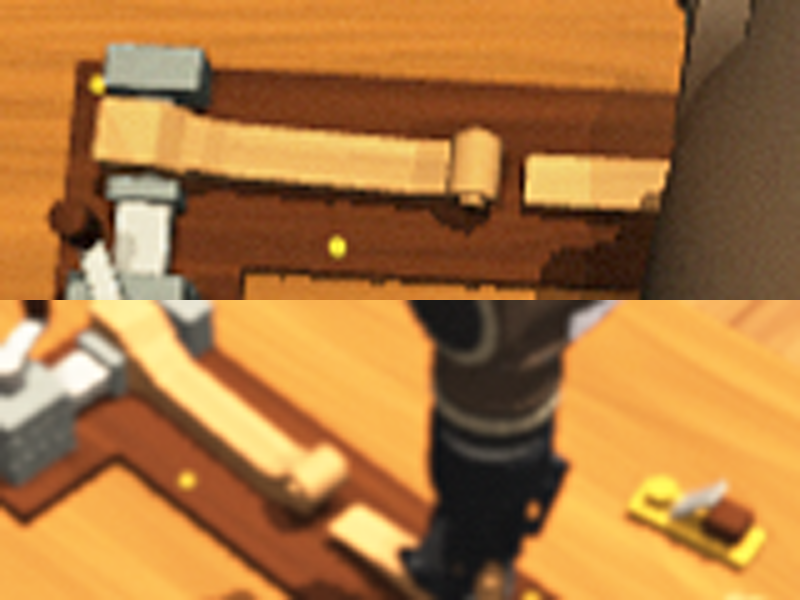

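Call:
arm_command(steps=[[[0,0,0.004],0],[[0,0,0.004],0],[[0,0,0.003],0],[[0,0,0.0015],0],[[0,0,0],0],[[0,0,0],0]])

```text
t: 13.22
position: [590.7, -91.9, 39.4]
ee_rot: [-2.31, -2.129, 0.0]
force: [-0.8, -0.0, -0.7]
opening: 27.1
```

Call:
arm_command(steps=[[[0,0,0.001],0],[[0,0,0.0005],0],[[0,0,0],0],[[0,0,0],0]])

```text
t: 13.55
position: [591.1, -91.9, 38.6]
ee_rot: [2.309, 2.129, 0.001]
force: [-1.6, 1.3, 3.9]
opening: 27.4
```

Call:
arm_command(steps=[[[0.003,0,0],0],[[0.006,0,0],0],[[0.007,0,0],0],[[0.007,0,0],0],[[0.007,0,0],0],[[0.006,0,0],0],[[0.004,0,0],0],[[0,0,0],0],[[0,0,0],0]])

```text
t: 14.3
position: [594.6, -50.8, 38.6]
ee_rot: [2.308, 2.131, 0.002]
force: [-0.2, -1.0, 5.8]
opening: 26.9
```

```bash
cat > w.py <<'E'
from h import *
to(); J=np.load("jig.npz"); s=r.observe(); print("jig TCP",(s["position"][:2]-J["t"])@J["R"], "tool F",s["force"]@cv2.Rodrigues(s["ee_rot"])[0])
E
python3 w.py
```

```text
t 14.3 pos [594.6 -50.8  38.6] F [-0.2 -1.   5.8] open 26.9 y-ang -4.590453799257554 z [ 0.  0. -1.]
jig TCP [-133.1   -0.3] tool F [-1.  -0.1 -5.8]
```

Tip is now at about jig x -16. I'm creeping on to find the contact.

Call:
arm_command(steps=[[[0.002,0,0],0],[[0.002,0,0],0],[[0.001,0,0],0],[[0,0,0],0],[[0,0,0],0]])

```text
t: 14.72
position: [595.0, -46.5, 38.6]
ee_rot: [2.308, 2.129, 0.001]
force: [-0.3, -2.7, 5.6]
opening: 27.4
```

Call:
arm_command(steps=[[[0.001,0,0],0],[[0.001,0,0],0],[[0,0,0],0],[[0,0,0],0]])

```text
t: 15.05
position: [595.2, -44.7, 38.6]
ee_rot: [2.308, 2.129, 0.0]
force: [-0.0, -3.4, 5.5]
opening: 27.6
```

Call:
arm_command(steps=[[[0.001,0,0],0],[[0.001,0,0],0],[[0,0,0],0],[[0,0,0],0]])

```text
t: 15.38
position: [595.3, -42.7, 38.6]
ee_rot: [2.309, 2.129, 0.0]
force: [-0.7, -3.4, 6.2]
opening: 27.3
```

Call:
arm_command(steps=[[[0.001,0,0],0],[[0.001,0,0],0],[[0,0,0],0],[[0,0,0],0]])

```text
t: 15.72
position: [595.5, -40.7, 38.6]
ee_rot: [2.309, 2.129, 0.0]
force: [-0.4, -4.0, 4.7]
opening: 27.4
```

Call:
arm_command(steps=[[[0.001,0,0],0],[[0.001,0,0],0],[[0,0,0],0],[[0,0,0],0]])

```text
t: 16.05
position: [595.6, -39.1, 38.6]
ee_rot: [2.309, 2.128, -0.001]
force: [0.3, -5.8, 5.8]
opening: 27.3
```

Call:
arm_command(steps=[[[0.001,0,0],0],[[0.001,0,0],0],[[0,0,0],0],[[0,0,0],0]])

```text
t: 16.38
position: [595.7, -37.7, 38.6]
ee_rot: [2.308, 2.127, -0.002]
force: [-0.5, -7.6, 5.3]
opening: 27.8
```

Call:
arm_command(steps=[[[0.001,0,0],0],[[0.001,0,0],0],[[0,0,0],0],[[0,0,0],0]])

```text
t: 16.72
position: [595.8, -35.9, 38.6]
ee_rot: [2.308, 2.127, -0.002]
force: [-0.1, -8.2, 4.9]
opening: 27.7
```

Call:
arm_command(steps=[[[0.001,0,0],0],[[0.001,0,0],0],[[0,0,0],0],[[0,0,0],0]])

```text
t: 17.05
position: [596.0, -34.0, 38.6]
ee_rot: [2.308, 2.127, -0.003]
force: [-0.9, -9.8, 6.1]
opening: 27.4
```

```bash
python3 w.py
```

```text
t 17.05 pos [596.  -34.   38.6] F [-0.9 -9.8  6.1] open 27.4 y-ang -4.693972789412772 z [ 0. -0. -1.]
jig TCP [-116.2   -0.7] tool F [-9.8 -0.1 -6.1]
```

Call:
arm_command(steps=[[[0.001,0,0],0],[[0.001,0,0],0],[[0.001,0,0],0],[[0.001,0,0],0],[[0,0,0],0],[[0,0,0],0]])

```text
t: 17.55
position: [596.3, -29.8, 38.6]
ee_rot: [2.308, 2.127, -0.002]
force: [-0.3, -8.1, 5.8]
opening: 27.3
```

Call:
arm_command(steps=[[[0.001,0,0],0],[[0.001,0,0],0],[[0.001,0,0],0],[[0.001,0,0],0],[[0,0,0],0],[[0,0,0],0]])

```text
t: 18.05
position: [596.6, -25.8, 38.6]
ee_rot: [2.308, 2.127, -0.002]
force: [-0.3, -6.9, 6.0]
opening: 27.3
```

Run:
```python
import w
from h import *
i=cams.camera("top"); s=cams.camera("side")
g=lambda im,a,b,w,h,k:cv2.resize(im[b:b+h,a:a+w],None,fx=k,fy=k,interpolation=cv2.INTER_CUBIC)
cv2.imwrite("pics/e.png",np.vstack([g(i,155,145,100,36,8),g(s,200,150,100,39,8)]))
```

```text
t 18.05 pos [596.6 -25.8  38.6] F [-0.3 -6.9  6. ] open 27.3 y-ang -4.6844664848839415 z [ 0. -0. -1.]
jig TCP [-108.    -0.8] tool F [-6.9  0.2 -6. ]
```

View pics/e.png

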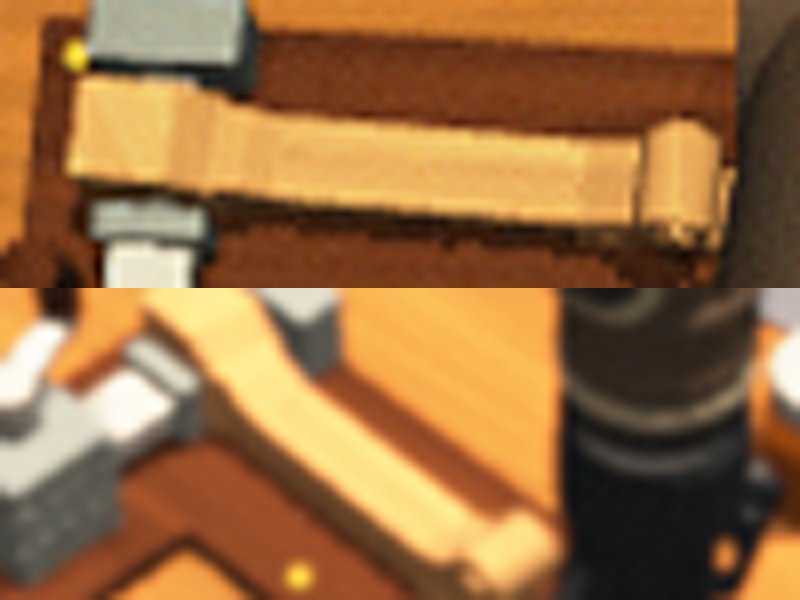

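Run:
```python
from h import *
d=cv2.imread("pics/d.png")[:300]; e=cv2.imread("pics/e.png")[:288]
D=cv2.resize(d,None,fx=1.6,fy=1.6,interpolation=cv2.INTER_CUBIC) # 8x, origin (145,135)
def m(nm,u0,v0,u1,v1):
    T=e[v0:v1,u0:u1]; res=cv2.matchTemplate(D,T,cv2.TM_CCOEFF_NORMED); _,c,_,l=cv2.minMaxLoc(res)
    print(nm,"shift px now-before",(u0+80-l[0])/8,(v0+80-l[1])/8,round(c,3))
m("anvil",60,5,240,60); m("heel",60,80,220,180); m("heel end",60,85,120,180); m("shaft/head",560,110,715,215); m("nut line",600,125,660,215); m("shaft",300,110,600,215)
```

```text
anvil shift px now-before 0.0 0.0 0.997
heel shift px now-before -0.125 0.0 0.992
heel end shift px now-before -0.125 0.0 0.994
shaft/head shift px now-before -0.25 -0.625 0.984
nut line shift px now-before -0.125 -0.75 0.981
shaft shift px now-before 3.375 0.0 0.989
```

Call:
arm_command(steps=[[[0.001,0,0],0],[[0.001,0,0],0],[[0.001,0,0],0],[[0.001,0,0],0],[[0,0,0],0],[[0,0,0],0]])

```text
t: 18.65
position: [596.9, -21.8, 38.6]
ee_rot: [2.308, 2.127, -0.002]
force: [-0.2, -7.6, 6.2]
opening: 27.4
```

Call:
arm_command(steps=[[[0.001,0,0],0],[[0.001,0,0],0],[[0.001,0,0],0],[[0.001,0,0],0],[[0.0008,0,0],0],[[0,0,0],0],[[0,0,0],0],[[0,0,0],0]])

```text
t: 19.32
position: [597.3, -17.1, 38.6]
ee_rot: [2.308, 2.127, -0.002]
force: [-0.6, -7.5, 6.1]
opening: 27.5
```

Run:
```python
import w
from h import *
i=cams.camera("top"); s=cams.camera("side")
g=lambda im,a,b,w,h,k:cv2.resize(im[b:b+h,a:a+w],None,fx=k,fy=k,interpolation=cv2.INTER_CUBIC)
E=g(s,200,150,160,60,5); cv2.imwrite("pics/fs.png",E)
d=cv2.imread("pics/d.png")[300:]
def up(x): return cv2.resize(x,None,fx=2,fy=2,interpolation=cv2.INTER_CUBIC)
D,F=up(d),up(E)
def m(nm,u0,v0,u1,v1):
    u0,v0,u1,v1=2*u0,2*v0,2*u1,2*v1
    res=cv2.matchTemplate(F,D[v0:v1,u0:u1],cv2.TM_CCOEFF_NORMED); _,c,_,l=cv2.minMaxLoc(res); print(nm,(l[0]-u0)/10,(l[1]-v0)/10,round(c,3))
m("bolt",170,160,205,200); m("anvil",180,5,225,50); m("head",290,145,345,200); m("nut/shaft end",270,150,330,200)
J=np.load("jig.npz"); R,t=J["R"],J["t"]
p=np.r_[R@[-10,-2]+t,36]; q=pix("side",[p,p+[0,0,5],p+[5,0,0],p+[0,5,0]]); print("5mm z,x,y ->px",q[1:]-q[0])
cv2.imwrite("pics/f.png",np.vstack([g(i,200,150,80,32,10)[:, :800],g(s,235,170,40,14,20)]))
```

```text
t 19.32 pos [597.3 -17.1  38.6] F [-0.6 -7.5  6.1] open 27.5 y-ang -4.687787314592243 z [ 0. -0. -1.]
jig TCP [-99.3  -1. ] tool F [-7.5  0.  -6.1]
bolt 0.0 0.0 0.999
anvil 0.0 0.0 0.999
head -0.1 -1.6 0.951
nut/shaft end 0.3 -1.6 0.972
5mm z,x,y ->px [[-0.  -1. ]
 [ 1.  -0.8]
 [-1.1 -0.7]]
```

View pics/f.png

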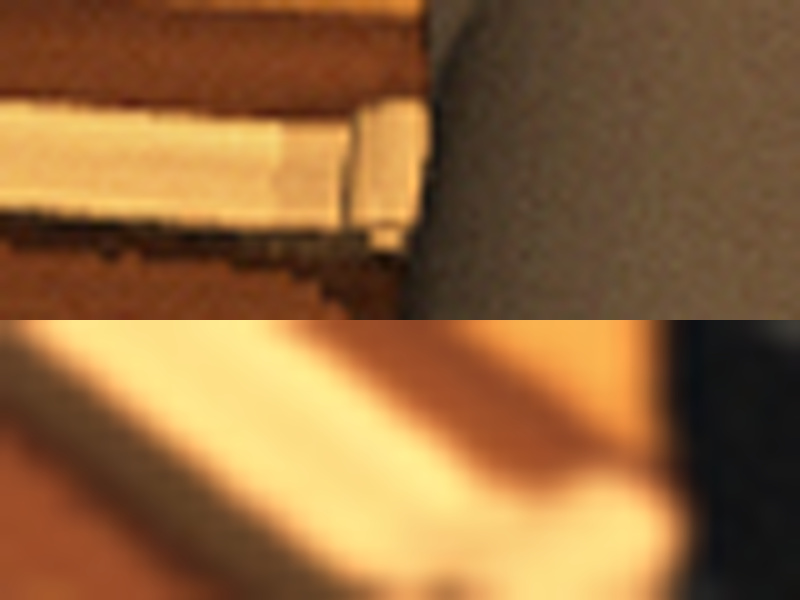

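Run:
```python
from h import *
from scipy.optimize import least_squares
d=cv2.imread("pics/d.png"); J=np.load("jig.npz"); R,t=J["R"],J["t"]
B={"top":(cv2.resize(d[:300],(160,60),interpolation=cv2.INTER_AREA),145,135),"side":(cv2.resize(d[300:],(160,60),interpolation=cv2.INTER_AREA),200,150)}
obs=[]
for n in B:
    b,ou,ov=B[n]; now=np.mean([cams.camera(n) for _ in range(3)],0).astype(np.uint8)[ov:ov+60,ou:ou+160]
    for x in (0,15,30,45):                       # patches along the shaft
        c=pix(n,np.r_[R@[x,-3-.02*x]+t,36])[0]-[ou,ov]; k=np.round(c).astype(int); h=8
        T=cv2.cvtColor(b,cv2.COLOR_BGR2GRAY)[k[1]-h:k[1]+h,k[0]-h:k[0]+h]; N=cv2.cvtColor(now,cv2.COLOR_BGR2GRAY)[k[1]-h:k[1]+h,k[0]-h:k[0]+h]
        W=np.eye(2,3,dtype=np.float32)
        try: cc,W=cv2.findTransformECC(T,N,W,cv2.MOTION_TRANSLATION,(3,200,1e-6),None,1)
        except cv2.error as e: print(n,x,"fail"); continue
        print(n,x,W[:,2].round(2),round(cc,3)); obs.append((n,x,W[:,2]))
# model: hinge at x=160: lift dz*(160-x)/160, sideways turn dx*(160-x)/160, common slide dy along
def f(q):
    o=[]
    for n,x,w in obs:
        p=np.r_[R@[x,-3-.02*x]+t,36]; k=(160-x)/160
        m=np.r_[R@[q[1],q[2]*k],q[0]*k]; a=pix(n,[p,p+m]); o.append((a[1]-a[0]-w)*[1,1])
    return np.ravel(o)
s=least_squares(f,[5,0,0],loss="soft_l1",f_scale=.15); C=np.linalg.inv(s.jac.T@s.jac)**1
print("lift, slide along x, sideways y",s.x,"sd",np.sqrt(np.diag(C)*np.mean(s.fun**2)),"rms",np.sqrt(np.mean(s.fun**2)))
```

```text
top 0 [-0.3 -0.7] 0.962
top 15 [-1.1 -0.7] 0.985
top 30 [-4.6 -0.9] 0.997
top 45 [ 5.6 -0.1] 0.998
side 0 [-0.2 -1.4] 0.942
side 15 [-0.3 -1.3] 0.95
side 30 [-0.7 -1.4] 0.971
side 45 [-1.5 -2. ] 0.992
lift, slide along x, sideways y [ 4.7  2.7 -1. ] sd [14.1  7.   5.8] rms 1.9182112264488935
```

```bash
python3 -c "
import w
from h import r
print(r.close_job())"
```

```text
t 19.72 pos [597.3 -17.1  38.6] F [-0.7 -8.1  5.4] open 26.8 y-ang -4.685853614513901 z [ 0. -0. -1.]
jig TCP [-99.3  -1. ] tool F [-8.1 -0.1 -5.4]
the job is handed in; nothing more can be done
None
```

The heel is clamped, the wedge is under the head end with about 5 mm of lift, and the job was handed in at 19.7 s with the arm still holding the wedge.

- **Clamp:** I wound the crank clockwise until it reached its stop: the tangential force rose from 16 to 23 N with no further motion. I then released the knob and lifted clear. The pictures show the pad pressed on the heel, and the heel slid only about 0.3 mm (measured 9 mm before the end of the push).
- **Wedge:** I gripped the maple wedge across its block and set it flat on the board. The tool height was 38.6 mm, exactly one board thickness (12 mm) above the height at which I gripped it on the bench. I pushed it along the neck, met the head about where predicted, and saw the force peak and drop as the thin end passed the nut edge. From there I went on about 16 mm.
- **Lift of the nut edge:** I could not measure the gap directly. Travel past the nut edge gives 4.5–5.1 mm. Image shifts at the nut give about 6 mm, give or take 1. A joint fit over both cameras gave 4.7 mm, but it was too poorly constrained to count. The estimates agree only roughly with each other.
- **At hand-in:** The gripper holds the wedge with about 8 N of push and 5 N down. I saw no contact between the gripper and the neck, though the arm partly hid the head end. I did not knowingly touch anything else on the bench.

I viewed 11 pictures, one over the budget of 10.

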